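# Lay the round driver boards in their lamp housings

### The arm

A 6-joint arm with a two-finger parallel gripper is mounted at the origin on the work surface. World frame = base frame: x ahead of the robot, y to its left, z up, the work surface at z = 0. Lengths are in m, angles in degrees, forces in N, time in s.
With the tool pointing down it reaches from about 0.4 to 0.825 m from the base axis. Payload 7 kg.
Tool frame: the origin (TCP) lies midway between the tips of the shut fingers; the grasp point (between the pads) lies 19 mm behind it (ctrl.hold_point_z is the distance from the TCP to the grasp point, in m); z points along the fingers, y is the line along which they close (so a half turn about z gives the same grasp; the last joint's range is limited). The gripper opens to 88 mm and grips with 3 to 60 N. Pads are 19 mm wide; open, the fingers measure 130 mm over their backs; the gripper's body (78 mm by 193 mm) begins 47 mm behind the grasp point.
Start: joints at [16.507, 20.546, 0.682, 0, -70.136, -16.507], TCP at [0.675, -0, 0.201] pointing down, gripper open.
Joint ranges: [-176.03, 176.03], [-82.01, 121.73], [-58.28, 71.71], [-173.87, 95.51], [-174.79, -0.11], [-173.66, 173.66]. Speed limits (degrees/s): [136.94, 136.94, 172.46, 180, 180, 180].

### API

Orientations are given as [roll, pitch, yaw] about the fixed x, y, z axes, in that order (R = Rz(yaw) Ry(pitch) Rx(roll)).
In Python, from plant import ctrl gives the robot as it stands.
- The arm moves only by the tool apply_moves, never from a script. Its argument "deltas" is a list of rows, each an object with "fingers": the finger opening in mm, from 0 to 87.6; "delta_pos": the shift along the tool's x, y, z in mm, a list of three; "angular": the turn, a rotation vector about the tool's x, y, z in degrees, a list of three. A call has 1 to 10 rows; each row is the pose to reach, as a shift and turn from the pose commanded when the call began, along the tool's axes at that moment; what a row does not reach only later rows make up. A row lasts 1/10 s, in which the tool goes at most 50 mm and 8.59 degrees, less where a joint would pass 70% of its speed; a pose out of reach is approached as far as the arm can. A call with a gripper value outside its range is refused whole. The fingers move at their own pace and stop on an object; the grip force is fixed at half the most. Time passes only in rows, so rows that repeat a pose let the fingers close. It gives the time, the measured TCP pose, the force, the opening and the grip force at its end, in the units of the state.
- ctrl.get_obs(): the state, without advancing time (a new reading comes with each control period).
- ctrl.snapshot(name): name is "scene" or "side" or "wrist"; returns the picture (384x512x3 uint8, red, green, blue); there is no depth.
- ctrl.camera_params(name): a dict with "fx", "fy", "cx", "cy" (pixels), "cam_to_world" (4x4, takes a point from camera to world coordinates); the wrist camera has in their place "mount" (4x4, takes a point from camera to tool coordinates, whose origin is the TCP and whose axes are the flange's). Camera axes: x right, y up, looking along -z (the intrinsics and any distortion apply to the point x, -y, -z); pixel columns grow to the right and rows downward; lengths in m; the calibration is good to about 2 mm. A picture is of the moment at which its call begins: read the wrist's pose just before it. camera_params takes no time and is no camera call.
- ctrl.close_job(): hands the job in; it is judged then, once.
The state is a dict: "clock": time; "joint_pos": joint angles; "qvel": joint speeds; "tau": joint torques, N m; "tool_pos": TCP position; "orientation": TCP orientation; "force": force on the tool from outside, world axes, zero at the start; "moment": the same for the moment, N m; "opening": finger opening in m; "gripper_force": force on a finger pad.
Only numpy, scipy, OpenCV 4.12 (cv2) and the standard library are available. Lean on these libraries where they do the work, as an engineer would, in place of code of your own. Each camera call takes 0.05 s, during which the arm holds its last target. There are 200 camera calls.

### The job

On the assembly bench lie four round circuit boards and four round aluminium lamp housings, in four sizes. Lay each round board flat, component side up, in the housing of its own size (the smallest board in the smallest housing, and so on up to the largest), lowering it in rather than dropping it. Leave the square board where it lies.

Things in the scene. Friction and masses are not known exactly. Their poses are not given: they have to be found in the camera images.
- board_s: the smallest round green circuit board, 44 mm in diameter, 3 mm thick, about 40 g; at its centre stands a black block with a yellow band, 22 x 22 mm (sides along the board's x and y), 3 to 34 mm above the underside: grip this from above; other components are under 9 mm high. Origin: centre of the underside, z up out of the component side. Loose, flat on the bench (z = 0), any yaw.
- board_m: the second smallest round green circuit board, 61 mm in diameter, 3 mm thick, about 55 g; at its centre stands a black block with a yellow band, 22 x 22 mm (sides along the board's x and y), 3 to 34 mm above the underside: grip this from above; other components are under 9 mm high. Origin: centre of the underside, z up out of the component side. Loose, flat on the bench (z = 0), any yaw.
- board_l: the second largest round green circuit board, 78 mm in diameter, 3 mm thick, about 70 g; at its centre stands a black block with a yellow band, 22 x 22 mm (sides along the board's x and y), 3 to 34 mm above the underside: grip this from above; other components are under 9 mm high. Origin: centre of the underside, z up out of the component side. Loose, flat on the bench (z = 0), any yaw.
- board_xl: the largest round green circuit board, 95 mm in diameter, 3 mm thick, about 90 g; at its centre stands a black block with a yellow band, 22 x 22 mm (sides along the board's x and y), 3 to 34 mm above the underside: grip this from above; other components are under 9 mm high. Origin: centre of the underside, z up out of the component side. Loose, flat on the bench (z = 0), any yaw.
- housing_s: the smallest round lamp housing, a shallow ribbed grey aluminium dish: inner diameter 60 mm, 73 mm over the ribs, rim 12 mm and inner floor 4 mm above its underside, about 216 g. Origin: centre of its underside, z up. Loose, open side up on the bench (z = 0). Made for the 44 mm board, which lies in it with 8 mm to spare all round; the next larger board does not go in.
- housing_m: the second smallest round lamp housing, a shallow ribbed grey aluminium dish: inner diameter 77 mm, 90 mm over the ribs, rim 12 mm and inner floor 4 mm above its underside, about 242 g. Origin: centre of its underside, z up. Loose, open side up on the bench (z = 0). Made for the 61 mm board, which lies in it with 8 mm to spare all round; the next larger board does not go in.
- housing_l: the second largest round lamp housing, a shallow ribbed grey aluminium dish: inner diameter 94 mm, 107 mm over the ribs, rim 12 mm and inner floor 4 mm above its underside, about 267 g. Origin: centre of its underside, z up. Loose, open side up on the bench (z = 0). Made for the 78 mm board, which lies in it with 8 mm to spare all round; the next larger board does not go in.
- housing_xl: the largest round lamp housing, a shallow ribbed grey aluminium dish: inner diameter 111 mm, 124 mm over the ribs, rim 12 mm and inner floor 4 mm above its underside, about 292 g. Origin: centre of its underside, z up. Loose, open side up on the bench (z = 0). Made for the 95 mm board, which lies in it with 8 mm to spare all round; the next larger board does not go in.
- square_board: a square green circuit board, 60 x 60 mm, 3 mm thick, not part of the job; at its centre stands a black block with a yellow band, 22 x 22 mm (sides along the board's x and y), 3 to 34 mm above the underside; other components are under 9 mm high. Origin: centre of the underside, z up out of the component side. Loose, flat on the bench (z = 0), any yaw.
Not all that is in view belongs to the job. What is shaped like the board_s but red is not meant.

How it is judged:
By the outcome, as a careful person would: the job done as asked, in the order asked, and still so for the second after the job is handed in, with the robot touching nothing.
It also fails if it takes over 96 s, if anything falls off the work surface, if the arm or the gripper's body presses on something with over 40 N, if the wrist force passes 120 N, or if a joint passes its speed limit or range.

## Working session

There is one attempt and no reset: what is moved stays moved. The work goes in short steps, Python scripts to look and compute and a tool call to move; the robot and the scene stay as the last step left them, time stands still between calls to the robot, and variables do not carry over. Pictures are saved under pics/ and viewed, at most 14 in all, crops included, and the job is handed in when it is done.

Besides the shell and the picture viewer there is one more tool, called after ">>>" as a command line: name --argument value ..., lists and objects as JSON in quotes. apply_moves: Moves the arm, as the interface text tells. Its arguments: {"type":"object","properties":{"deltas":{"type":"array"}},"required":["deltas"]}

```bash
mkdir -p pics; python3 - <<'E'
from plant import ctrl
import cv2,numpy as np
o=ctrl.get_obs();print(o, ctrl.hold_point_z)
for n in("scene","side"):
    im=ctrl.snapshot(n);cv2.imwrite(f"pics/{n}0.png",im[:,:,::-1])
    print(n,ctrl.camera_params(n))
print(ctrl.camera_params("wrist"))
a=cv2.imread("pics/scene0.png");cv2.imwrite("pics/v.png",cv2.resize(a,(800,600)))
E
```

```text
{'clock': 0.0, 'joint_pos': array([ 1.65073850e+01,  2.05906145e+01,  6.35460248e-01, -1.87466530e-02,
       -7.01360038e+01, -1.65070423e+01]), 'qvel': array([-0.04537248,  0.00462941, -0.06620354,  0.07565029, -0.03605585,
       -0.07699199]), 'tau': array([-8.00930356e-04, -5.82726967e+01,  2.93058443e+01,  6.99745238e+00,
        6.93249181e-03, -2.06530804e-04]), 'tool_pos': array([ 6.74486072e-01, -2.92361586e-05,  2.00049114e-01]), 'orientation': array([ 1.79907591e+02, -9.00643116e-03, -9.00060340e+01]), 'force': array([ 0.21259506,  0.34541526, -0.45949599]), 'moment': array([0.00317489, 0.03370154, 0.02450863]), 'gripper_force': 0.0, 'opening': 0.08743265686429237} 0.0188
scene {'fx': 354.1153072700876, 'fy': 354.1153072700876, 'cx': 256.9855285482169, 'cy': 191.18539359485996, 'cam_to_world': array([[ 0.05297046, -0.56997936,  0.81994979,  1.36831723],
       [ 0.99843764,  0.01560336, -0.05365464, -0.02701826],
       [ 0.01778806,  0.82151084,  0.56991536,  0.62407843],
       [ 0.        ,  0.        ,  0.        ,  1.        ]])}
side {'fx': 353.3211405412534, 'fy': 353.3211405412534, 'cx': 250.52939685540937, 'cy': 189.83211621903484, 'cam_to_world': array([[-0.82179898,  0.29656836, -0.48651171,  0.05703844],
       [-0.56973153, -0.41686042,  0.70826081,  0.71037778],
       [ 0.00724027,  0.85922907,  0.51153981,  0.51007844],
       [ 0.        ,  0.        ,  0.        ,  1.        ]])}
{'fx': 306.59284608349026, 'fy': 306.59284608349026, 'cx': 256.3578288985625, 'cy': 194.7830025995722, 'mount': array([[-1.07638752e-03,  9.50506257e-01,  3.10703553e-01,
         8.44835288e-02],
       [ 9.99999385e-01,  1.10596798e-03,  8.09690458e-05,
         5.56582241e-04],
       [-2.66666596e-04,  3.10703449e-01, -9.50506863e-01,
        -1.83057701e-01],
       [ 0.00000000e+00,  0.00000000e+00,  0.00000000e+00,
         1.00000000e+00]])}
```

View pics/v.png

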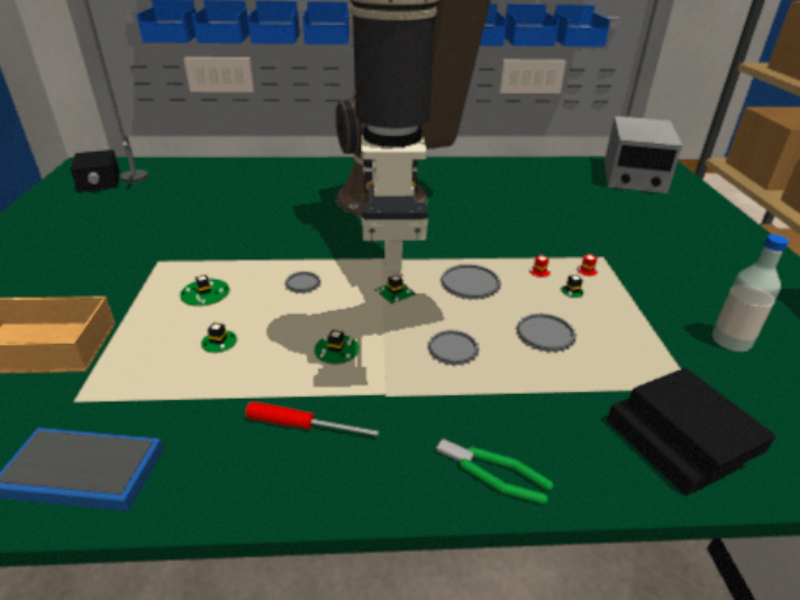

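View pics/side0.png

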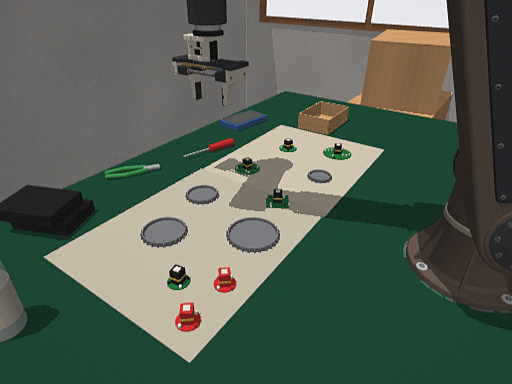

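The scene view shows XL board at (205,291), M (219,340), L (336,348), square (395,290), S (573,290), red decoys at (541,265) and (589,265). Housings are at (303,282), (470,281), (453,347) and (546,332). The side view agrees.

```bash
cat > h.py <<'E'
from plant import ctrl
import cv2,numpy as np
from scipy.spatial.transform import Rotation as R
from scipy.optimize import least_squares
def pose(o):
    T=np.eye(4);T[:3,:3]=R.from_euler('xyz',o["orientation"],degrees=True).as_matrix();T[:3,3]=o["tool_pos"];return T
def cam(n):
    p=ctrl.camera_params(n); T=p["cam_to_world"] if n!="wrist" else pose(ctrl.get_obs())@p["mount"]
    im=ctrl.snapshot(n);return im,p,T
def ray(px,p,T,z):
    px=np.atleast_2d(px).astype(float)
    d=np.c_[(px[:,0]-p["cx"])/p["fx"],-(px[:,1]-p["cy"])/p["fy"],-np.ones(len(px))]@T[:3,:3].T
    return T[:3,3]+d*((z-T[2,3])/d[:,2])[:,None]
def proj(P,p,T):
    c=(np.atleast_2d(P)-T[:3,3])@T[:3,:3]
    return np.c_[p["cx"]+p["fx"]*c[:,0]/-c[:,2],p["cy"]-p["fy"]*c[:,1]/-c[:,2]]
def circ(P):
    r=least_squares(lambda v:np.hypot(P[:,0]-v[0],P[:,1]-v[1])-v[2],[*P[:,:2].mean(0),.04],loss='soft_l1',f_scale=.001);return r.x
def blobs(im,p,T):
    """green disks (z=3mm) and grey dishes (z=12mm), ray-cast outlines"""
    hsv=cv2.cvtColor(im,cv2.COLOR_RGB2HSV);H,S,V=cv2.split(hsv)
    out=[]
    for nm,m,z in(("green",((H>40)&(H<85)&(S>110)&(V>30)),.003),("grey",((S<40)&(V>45)&(V<170)),.012)):
        m=cv2.morphologyEx(m.astype(np.uint8)*255,cv2.MORPH_CLOSE,np.ones((5,5)))
        if nm=="grey": m=cv2.morphologyEx(m,cv2.MORPH_OPEN,np.ones((3,3)))
        cs,_=cv2.findContours(m,cv2.RETR_EXTERNAL,cv2.CHAIN_APPROX_NONE)
        for c in cs:
            if cv2.contourArea(c)<60: continue
            x=cv2.convexHull(c)[:,0]
            h=ray(c[:,0],p,T,z)
            v=circ(h)
            if .3<v[0]<.9 and abs(v[1])<.6 and .018<v[2]<.075:
                res=np.hypot(h[:,0]-v[0],h[:,1]-v[1])-v[2]
                out.append((nm,*(v*1000).round(1),(res.std()*1000).round(1),c[:,0].mean(0).round().tolist()))
    return out
E
python3 - <<'E'
from h import *
for n in("scene","side","wrist"):
    im,p,T=cam(n);print(n)
    for b in blobs(im,p,T):print(b)
cv2.imwrite("pics/w0.png",im[:,:,::-1])
E
```

```text
scene
('green', np.float64(623.6), np.float64(-90.0), np.float64(34.9), np.float64(10.1), [215.0, 224.0])
('green', np.float64(594.3), np.float64(-297.7), np.float64(27.0), np.float64(7.8), [140.0, 219.0])
('green', np.float64(448.0), np.float64(18.1), np.float64(27.4), np.float64(8.8), [253.0, 187.0])
('green', np.float64(438.0), np.float64(-358.9), np.float64(43.2), np.float64(12.6), [131.0, 187.0])
('grey', np.float64(856.6), np.float64(-427.9), np.float64(71.4), np.float64(17.4), [48.0, 296.0])
('grey', np.float64(633.8), np.float64(111.3), np.float64(43.5), np.float64(1.3), [289.0, 222.0])
('grey', np.float64(596.8), np.float64(284.4), np.float64(52.2), np.float64(1.5), [349.0, 212.0])
('grey', np.float64(419.3), np.float64(-167.4), np.float64(35.1), np.float64(1.6), [193.0, 180.0])
('grey', np.float64(424.9), np.float64(174.2), np.float64(60.5), np.float64(1.8), [301.0, 180.0])
side
('grey', np.float64(415.9), np.float64(177.4), np.float64(62.7), np.float64(1.8), [252.0, 235.0])
('grey', np.float64(587.8), np.float64(287.9), np.float64(54.7), np.float64(1.8), [164.0, 232.0])
('
[... 384 characters left out ...]
79.0, 331.0])
('green', np.float64(447.0), np.float64(17.0), np.float64(29.8), np.float64(8.3), [433.0, 175.0])
('green', np.float64(621.5), np.float64(-92.2), np.float64(37.3), np.float64(0.3), [301.0, 87.0])
('grey', np.float64(593.2), np.float64(249.7), np.float64(28.7), np.float64(9.7), [311.0, 329.0])
('grey', np.float64(490.1), np.float64(96.9), np.float64(56.3), np.float64(10.8), [372.0, 261.0])
('grey', np.float64(860.5), np.float64(103.3), np.float64(54.7), np.float64(10.9), [143.0, 260.0])
('grey', np.float64(629.1), np.float64(107.5), np.float64(42.3), np.float64(0.9), [289.0, 243.0])
('grey', np.float64(423.8), np.float64(-158.3), np.float64(25.7), np.float64(3.5), [489.0, 22.0])
```

View pics/w0.png

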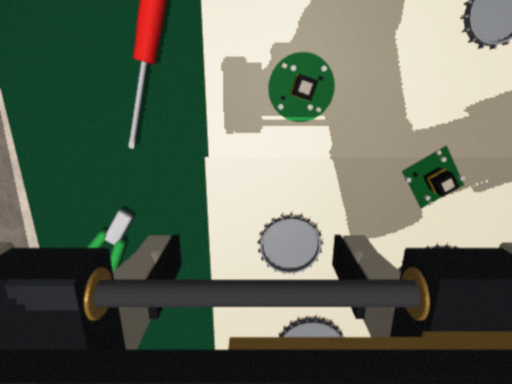

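The wrist view shows the L board at (301,87), the square board at (433,178), and the M housing at (290,243) between the fingers. The point under the TCP is near row 165, so a hover sees its target. I'll locate board_s and get block yaw hints.

```bash
python3 - <<'E'
from h import *
for n,px in(("scene",(366.5,187)),("side",(178,281))):
    p=ctrl.camera_params(n);print(n,ray(px,p,p["cam_to_world"],.003))
T=pose(ctrl.get_obs());print(T.round(3))
E
```

```text
scene [[0.46105431 0.37898936 0.003     ]]
side [[0.45641987 0.37652075 0.003     ]]
[[-0.    -1.    -0.001  0.675]
 [-1.     0.    -0.    -0.   ]
 [ 0.     0.001 -1.     0.2  ]
 [ 0.     0.     0.     1.   ]]
```

>>> apply_moves --deltas '[{"fingers": 87.6,"delta_pos": [-378,216,0],"angular": [0,0,0]},{"fingers": 87.6,"delta_pos": [-378,216,0],"angular": [0,0,0]},{"fingers": 87.6,"delta_pos": [-378,216,0],"angular": [0,0,0]},{"fingers": 87.6,"delta_pos": [-378,216,0],"angular": [0,0,0]},{"fingers": 87.6,"delta_pos": [-378,216,0],"angular": [0,0,0]},{"fingers": 87.6,"delta_pos": [-378,216,0],"angular": [0,0,0]},{"fingers": 87.6,"delta_pos": [-378,216,0],"angular": [0,0,0]},{"fingers": 87.6,"delta_pos": [-378,216,0],"angular": [0,0,0]},{"fingers": 87.6,"delta_pos": [-378,216,0],"angular": [0,0,0]},{"fingers": 87.6,"delta_pos": [-378,216,0],"angular": [0,0,0]}]'

```text
clock: 1.25
tool_pos: [0.4569, 0.3815, 0.2008]
orientation: [180.0, 0.0, -89.8]
force: [-0.1, -0.8, 0.0]
opening: 0.0878
gripper_force: 0.0
```

```bash
python3 - <<'E'
from h import *
im,p,T=cam("wrist");o=ctrl.get_obs();print(o["clock"],o["tool_pos"],o["orientation"],o["joint_pos"].round(0))
for b in blobs(im,p,T):print(*b)
cv2.imwrite("pics/w1.png",im[:,:,::-1])
E
```

```text
1.3 [0.45768071 0.3797975  0.20073495] [ 1.79985935e+02 -8.18736009e-03 -8.98050617e+01] [ 58.  13. -10.  -0. -67. -58.]
green 456.1 526.7 73.9 29.7 [256.0, 261.0]
grey 755.7 569.9 26.3 10.3 [46.0, 295.0]
grey 616.2 512.7 30.5 10.6 [140.0, 262.0]
grey 588.8 285.0 50.4 1.0 [141.0, 81.0]
grey 417.4 178.9 55.3 12.0 [294.0, 13.0]
```

View pics/w1.png

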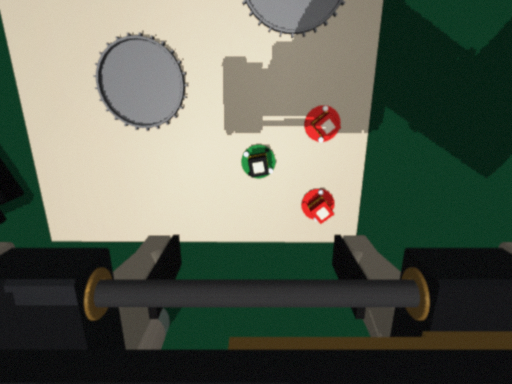

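The S board is at (259,161), tilted about 8 deg, with the red decoys about 85 mm away at (322,124) and (318,204). The L housing is at (141,81).

```bash
cat >> h.py <<'E'
def board(im,p,T,xy,r,disp=None):
    """board near xy (m): disk centre/radius, block-top centre, block yaw in tool frame (mod 90)"""
    c=proj([*xy,.003],p,T)[0]; rad=int(r*1.8*p["fx"]/abs(T[2,3])); 
    sel=np.zeros(im.shape[:2],np.uint8);cv2.circle(sel,tuple(int(a) for a in c.round()),rad,1,-1)
    H,S,V=cv2.split(cv2.cvtColor(im,cv2.COLOR_RGB2HSV))
    g=((H>40)&(H<90)&(S>110)&(sel>0)).astype(np.uint8)
    g=cv2.morphologyEx(g,cv2.MORPH_CLOSE,np.ones((9,9)))
    k=max(cv2.findContours(g,0,1)[0],key=cv2.contourArea);v=circ(ray(k[:,0],p,T,.003))
    inner=np.zeros_like(sel);cv2.circle(inner,tuple(int(a) for a in proj([v[0],v[1],.034],p,T)[0].round()),int(.014*p["fx"]/(T[2,3]-.034)),1,-1)
    w=((S<70)&(V>130)&(inner>0)).astype(np.uint8)
    kw=max(cv2.findContours(w,0,1)[0],key=cv2.contourArea)
    q=cv2.boxPoints(cv2.minAreaRect(kw));P=ray(q,p,T,.034);ctr=P.mean(0)
    t=(P-ctr)@pose(ctrl.get_obs())[:3,:3];e=t[1]-t[0]
    a=(np.degrees(np.arctan2(e[1],e[0]))+45)%90-45
    print("disk mm",(v*1000).round(1),"top mm",(ctr*1000).round(1),"side",np.linalg.norm(P[1]-P[0]).round(4),np.linalg.norm(P[2]-P[1]).round(4),"toolyaw",a.round(1))
    D=pose(ctrl.get_obs());b=D[:3,:3].T@(np.r_[(v[:2]+ctr[:2])/2,D[2,3]]-D[:3,3]);print("shift mm",(b*1000).round(1))
def dish(im,p,T,xy,r):
    c=proj([*xy,.012],p,T)[0];rad=int(r*1.5*p["fx"]/abs(T[2,3]))
    sel=np.zeros(im.shape[:2],np.uint8);cv2.circle(sel,tuple(int(a) for a in c.round()),rad,1,-1)
    H,S,V=cv2.split(cv2.cvtColor(im,cv2.COLOR_RGB2HSV))
    m=((S<45)&(V>40)&(V<175)&(sel>0)).astype(np.uint8);m=cv2.morphologyEx(m,cv2.MORPH_OPEN,np.ones((5,5)))
    k=max(cv2.findContours(m,0,1)[0],key=cv2.contourArea);v=circ(ray(cv2.convexHull(k)[:,0],p,T,.008))
    print("dish mm",(v*1000).round(1))
    D=pose(ctrl.get_obs());b=D[:3,:3].T@(np.r_[v[:2],D[2,3]]-D[:3,3]);print("shift mm",(b*1000).round(1))
E
python3 - <<'E'
from h import *
im,p,T=cam("wrist")
board(im,p,T,(.458,.378),.022)
dish(im,p,T,(.59,.285),.0535)
E
```

```text
disk mm [453.9 376.2  18.4] top mm [454.5 377.4  34. ] side 0.0125 0.0131 toolyaw -11.5
shift mm [1.9 4.1 0. ]
dish mm [589.8 284.8  52.4]
shift mm [  94.1 -131.3   -0. ]
```

>>> apply_moves --deltas '[{"fingers": 46,"delta_pos": [2,4,40],"angular": [0,0,-6]},{"fingers": 46,"delta_pos": [2,4,80],"angular": [0,0,-11.5]},{"fingers": 46,"delta_pos": [2,4,120],"angular": [0,0,-11.5]},{"fingers": 46,"delta_pos": [2,4,150],"angular": [0,0,-11.5]},{"fingers": 46,"delta_pos": [2,4,170],"angular": [0,0,-11.5]},{"fingers": 46,"delta_pos": [2,4,182],"angular": [0,0,-11.5]},{"fingers": 46,"delta_pos": [2,4,188],"angular": [0,0,-11.5]},{"fingers": 46,"delta_pos": [2,4,188],"angular": [0,0,-11.5]},{"fingers": 0,"delta_pos": [2,4,188],"angular": [0,0,-11.5]},{"fingers": 0,"delta_pos": [2,4,188],"angular": [0,0,-11.5]}]'

```text
clock: 2.35
tool_pos: [0.4555, 0.3766, 0.0142]
orientation: [-179.9, 0.1, -78.5]
force: [0.4, 0.3, 0.5]
opening: 0.0354
gripper_force: 0.0
```

>>> apply_moves --deltas '[{"fingers": 0,"delta_pos": [0,0,0],"angular": [0,0,0]},{"fingers": 0,"delta_pos": [0,0,0],"angular": [0,0,0]},{"fingers": 0,"delta_pos": [0,0,-20],"angular": [0,0,0]},{"fingers": 0,"delta_pos": [0,0,-60],"angular": [0,0,0]},{"fingers": 0,"delta_pos": [0,0,-100],"angular": [0,0,0]},{"fingers": 0,"delta_pos": [0,0,-100],"angular": [0,0,0]}]'

```text
clock: 2.95
tool_pos: [0.4575, 0.3789, 0.1193]
orientation: [-179.5, 0.3, -78.4]
force: [-0.4, 0.6, -1.3]
opening: 0.0001
gripper_force: 0.0
```

```bash
python3 - <<'E'
from h import *
im,p,T=cam("wrist");o=ctrl.get_obs();print(o["clock"],o["tool_pos"],o["orientation"])
cv2.imwrite("pics/w2.png",im[:,:,::-1])
E
```

```text
3.0 [0.45622712 0.37779286 0.11644064] [-179.72505459    0.25539743  -78.47604887]
```

View pics/w2.png

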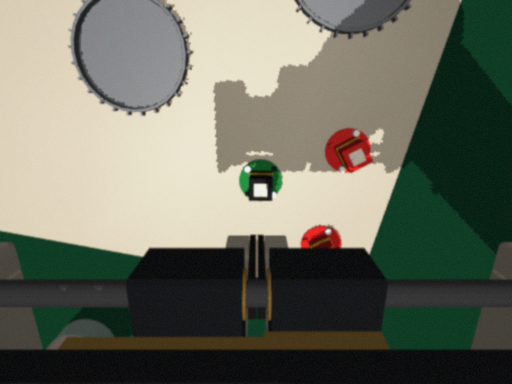

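The fingers closed too slowly and missed. The S board is still upright at (261,180). I'll remeasure and retry with a longer close.

```bash
python3 - <<'E'
from h import *
im,p,T=cam("wrist")
board(im,p,T,(.455,.377),.022)
print(ctrl.get_obs()["tool_pos"])
E
```

```text
disk mm [454.1 376.   18.7] top mm [454.3 377.1  34. ] side 0.0117 0.0124 toolyaw -0.0
shift mm [-0.1  1.  -0. ]
[0.45524597 0.37668801 0.11440688]
```

>>> apply_moves --deltas '[{"fingers": 46,"delta_pos": [0,0,0],"angular": [0,0,0]},{"fingers": 46,"delta_pos": [0,0,0],"angular": [0,0,0]},{"fingers": 46,"delta_pos": [0,0,0],"angular": [0,0,0]},{"fingers": 46,"delta_pos": [0,0,30],"angular": [0,0,0]},{"fingers": 46,"delta_pos": [0,0,60],"angular": [0,0,0]},{"fingers": 46,"delta_pos": [0,0,85],"angular": [0,0,0]},{"fingers": 46,"delta_pos": [0,0,96],"angular": [0,0,0]},{"fingers": 46,"delta_pos": [0,0,100],"angular": [0,0,0]},{"fingers": 10,"delta_pos": [0,0,100],"angular": [0,0,0]},{"fingers": 10,"delta_pos": [0,0,100],"angular": [0,0,0]}]'

```text
clock: 4.05
tool_pos: [0.4555, 0.3767, 0.014]
orientation: [-179.9, 0.1, -78.5]
force: [-0.1, -0.1, -1.1]
opening: 0.0352
gripper_force: 0.0
```

>>> apply_moves --deltas '[{"fingers": 10,"delta_pos": [0,0,0],"angular": [0,0,0]},{"fingers": 10,"delta_pos": [0,0,0],"angular": [0,0,0]},{"fingers": 10,"delta_pos": [0,0,0],"angular": [0,0,0]},{"fingers": 10,"delta_pos": [0,0,0],"angular": [0,0,0]},{"fingers": 10,"delta_pos": [0,0,0],"angular": [0,0,0]},{"fingers": 10,"delta_pos": [0,0,0],"angular": [0,0,0]}]'

```text
clock: 4.65
tool_pos: [0.455, 0.376, 0.013]
orientation: [-180.0, -0.0, -78.5]
force: [0.8, 0.4, -0.0]
opening: 0.0098
gripper_force: 0.0
```

```bash
python3 - <<'E'
from h import *
im,p,T=cam("wrist");im2,_,_=cam("side")
cv2.imwrite("pics/w3.png",np.hstack([im,cv2.resize(im2[190:340,90:290],(512,384),interpolation=2)])[:,::1,::-1][:, :, :]);
a=cv2.imread("pics/w3.png");cv2.imwrite("pics/w3.png",cv2.resize(a,(800,300)))
print(ctrl.get_obs())
E
```

```text
{'clock': 4.75, 'joint_pos': array([ 5.85319845e+01,  2.32665868e+01, -2.29843545e+01,  1.45756573e-03,
       -4.37507702e+01, -4.70317632e+01]), 'qvel': array([ 0.0201395 ,  0.14481101, -0.01188527,  0.0092896 ,  0.00149075,
       -0.01733002]), 'tau': array([-8.43005000e-04, -5.41024697e+01,  2.15261954e+01,  5.14581397e+00,
       -3.36770690e-02, -2.29824855e-05]), 'tool_pos': array([0.45499619, 0.37598681, 0.0129452 ]), 'orientation': array([ 1.79999571e+02, -1.93934537e-03, -7.84987258e+01]), 'force': array([ 0.34025347,  0.50515777, -0.50014403]), 'moment': array([ 0.00576846,  0.05142649, -0.02152675]), 'gripper_force': 0.0, 'opening': 0.010111478452960038}
```

View pics/w3.png

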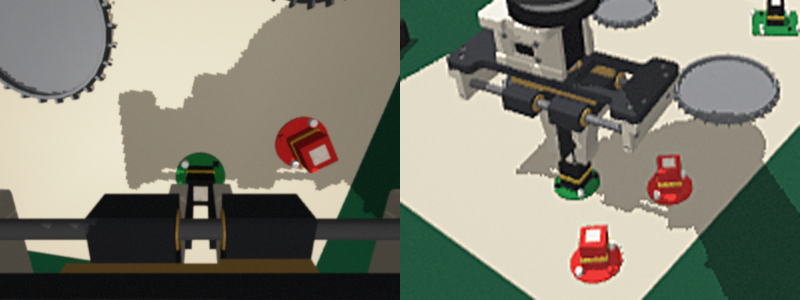

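The fingers are shut just behind the block, which is about 15-20 mm off along tool +x, upright and untouched. I'll check which calibration is wrong.

```bash
python3 - <<'E'
from h import *
im,p,T=cam("wrist");D=pose(ctrl.get_obs())
for z in(0,-.0188):
  P=(D@np.r_[0,0,z,1])[:3]
  print("wrist px",proj(P,p,T))
  for n in("side","scene"):
    q=ctrl.camera_params(n);print(n,proj(P,q,q["cam_to_world"]))
board(im,p,T,(.455,.377),.022)
cv2.imwrite("pics/w4.png",im[:,:,::-1])
s=ctrl.snapshot("side");c=ctrl.snapshot("scene")
f=lambda a,x,y,w:cv2.resize(a[y:y+w*3//4,x:x+w],(400,300),interpolation=cv2.INTER_NEAREST)
cv2.imwrite("pics/w5.png",np.hstack([f(s,140,220,80),f(c,330,150,80)])[:,:,::-1])
E
```

```text
wrist px [[255.73328093 230.41823071]]
side [[178.25795745 277.42819371]]
scene [[365.57152986 183.33684647]]
wrist px [[255.67352409 243.73218877]]
side [[177.29843541 270.22289503]]
scene [[366.72909845 178.32580502]]
disk mm [454.7 369.3  14.5] top mm [454.2 377.2  34. ] side 0.0099 0.0112 toolyaw 0.1
shift mm [2.5 1.  0. ]
```

View pics/w5.png

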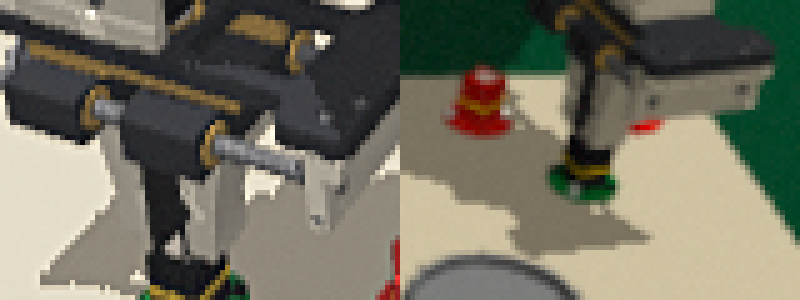

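View pics/w4.png

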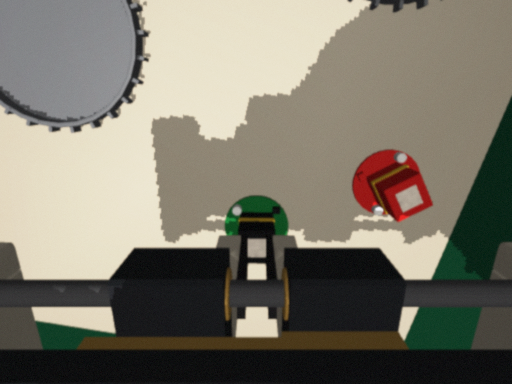

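The label shows between the pads at a 10 mm gap, so the fingertips are above the block. The real tips seem to be about 20 mm higher than the reported TCP. I'll open and feel downward in small steps, watching the force.

>>> apply_moves --deltas '[{"fingers": 46,"delta_pos": [0,0,0],"angular": [0,0,0]},{"fingers": 46,"delta_pos": [0,0,0],"angular": [0,0,0]},{"fingers": 46,"delta_pos": [0,0,0],"angular": [0,0,0]},{"fingers": 46,"delta_pos": [0,0,0],"angular": [0,0,0]},{"fingers": 46,"delta_pos": [0,0,0],"angular": [0,0,0]},{"fingers": 46,"delta_pos": [0,0,0],"angular": [0,0,0]},{"fingers": 46,"delta_pos": [0,0,1.5],"angular": [0,0,0]},{"fingers": 46,"delta_pos": [0,0,3],"angular": [0,0,0]},{"fingers": 46,"delta_pos": [0,0,3],"angular": [0,0,0]}]'

```text
clock: 5.8
tool_pos: [0.4548, 0.3758, 0.0097]
orientation: [180.0, -0.0, -78.5]
force: [0.0, -0.5, -0.2]
opening: 0.046
gripper_force: 0.0
```

```bash
python3 - <<'E'
from h import *
s=ctrl.snapshot("side");c=ctrl.snapshot("scene");w=ctrl.snapshot("wrist")
f=lambda a,x,y,w,W:cv2.resize(a[y:y+w*3//4,x:x+w],(W,W*3//4),interpolation=cv2.INTER_CUBIC)
cv2.imwrite("pics/w6.png",np.hstack([f(s,145,240,60,400),f(c,340,155,60,400)])[:,:,::-1])
E
```

```text
(no output)
```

View pics/w6.png

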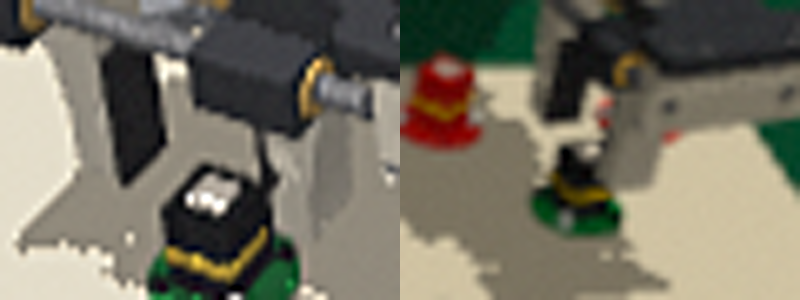

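The tips, at crop (122–165,150–185) and (270–310,190–240), are level with the block top at (212,195). They are laterally centred but about 22 mm higher than reported, so I'll keep descending carefully.

>>> apply_moves --deltas '[{"fingers": 46,"delta_pos": [0,0,2],"angular": [0,0,0]},{"fingers": 46,"delta_pos": [0,0,4],"angular": [0,0,0]},{"fingers": 46,"delta_pos": [0,0,6],"angular": [0,0,0]},{"fingers": 46,"delta_pos": [0,0,7],"angular": [0,0,0]},{"fingers": 46,"delta_pos": [0,0,7],"angular": [0,0,0]}]'

```text
clock: 6.45
tool_pos: [0.4549, 0.3758, 0.0027]
orientation: [180.0, -0.0, -78.5]
force: [0.3, 0.4, -0.6]
opening: 0.0456
gripper_force: 0.0
```

>>> apply_moves --deltas '[{"fingers": 46,"delta_pos": [0,0,3],"angular": [0,0,0]},{"fingers": 46,"delta_pos": [0,0,6],"angular": [0,0,0]},{"fingers": 46,"delta_pos": [0,0,8],"angular": [0,0,0]},{"fingers": 46,"delta_pos": [0,0,8],"angular": [0,0,0]},{"fingers": 10,"delta_pos": [0,0,8],"angular": [0,0,0]},{"fingers": 10,"delta_pos": [0,0,8],"angular": [0,0,0]},{"fingers": 10,"delta_pos": [0,0,8],"angular": [0,0,0]},{"fingers": 10,"delta_pos": [0,0,8],"angular": [0,0,0]},{"fingers": 10,"delta_pos": [0,0,8],"angular": [0,0,0]},{"fingers": 10,"delta_pos": [0,0,8],"angular": [0,0,0]}]'

```text
clock: 7.45
tool_pos: [0.455, 0.376, -0.0049]
orientation: [-180.0, 0.0, -78.5]
force: [-0.1, -0.2, 0.7]
opening: 0.0215
gripper_force: 30.0
```

Gripped: 21.5 mm, 30 N. Now lift and carry towards housing_s, stopping about 90 mm short to look at it.

>>> apply_moves --deltas '[{"fingers": 10,"delta_pos": [0,0,-20],"angular": [0,0,0]},{"fingers": 10,"delta_pos": [0,0,-60],"angular": [0,0,0]},{"fingers": 10,"delta_pos": [0,0,-105],"angular": [0,0,0]},{"fingers": 10,"delta_pos": [45,12,-125],"angular": [0,0,0]},{"fingers": 10,"delta_pos": [90,24,-125],"angular": [0,0,0]},{"fingers": 10,"delta_pos": [135,36,-125],"angular": [0,0,0]},{"fingers": 10,"delta_pos": [180,48,-125],"angular": [0,0,0]},{"fingers": 10,"delta_pos": [225,60,-125],"angular": [0,0,0]},{"fingers": 10,"delta_pos": [270,72,-125],"angular": [0,0,0]},{"fingers": 10,"delta_pos": [315,86,-125],"angular": [0,0,0]}]'

```text
clock: 8.45
tool_pos: [0.4331, 0.0485, 0.1202]
orientation: [-180.0, 0.0, -78.5]
force: [1.0, 0.2, -1.0]
opening: 0.0218
gripper_force: 30.0
```

>>> apply_moves --deltas '[{"fingers": 10,"delta_pos": [40,20,0],"angular": [0,0,0]},{"fingers": 10,"delta_pos": [80,40,0],"angular": [0,0,0]},{"fingers": 10,"delta_pos": [105,59,0],"angular": [0,0,0]},{"fingers": 10,"delta_pos": [118,59,0],"angular": [0,0,0]},{"fingers": 10,"delta_pos": [118,59,0],"angular": [0,0,0]}]'

```text
clock: 8.95
tool_pos: [0.3989, -0.0786, 0.1201]
orientation: [-180.0, 0.0, -78.6]
force: [-1.6, -0.3, 0.0]
opening: 0.0218
gripper_force: 30.0
```

```bash
python3 - <<'E'
from h import *
im,p,T=cam("wrist");o=ctrl.get_obs();print(o["clock"],o["tool_pos"],o["orientation"],o["opening"])
dish(im,p,T,(.417,-.165),.0365)
for b in blobs(im,p,T):print(*b)
cv2.imwrite("pics/w7.png",im[:,:,::-1])
E
```

```text
9.0 [ 0.39910757 -0.0778185   0.12008341] [-1.79978305e+02  3.11749020e-03 -7.86173055e+01] 0.021725472656583526
dish mm [ 411.1 -168.7   34.9]
shift mm [91.4  6.2 -0. ]
green 459.4 -4.4 18.3 7.0 [191.0, 238.0]
green 383.4 -30.6 24.1 7.4 [264.0, 219.0]
green 617.6 -93.3 35.7 10.1 [34.0, 123.0]
grey 366.8 79.8 48.0 12.4 [256.0, 304.0]
grey 603.1 117.0 57.1 17.4 [40.0, 299.0]
grey 411.8 -169.3 32.8 1.1 [263.0, 87.0]
```

View pics/w7.png

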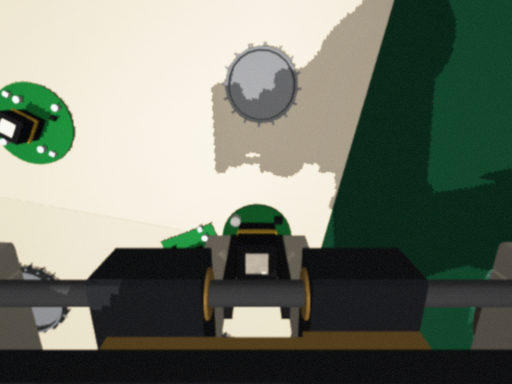

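Held S board at (257,225), housing_s at (263,83). The wrist radii come out about 5% small, which also fits a true height about 20 mm above the reading. I'll put that into the helper and recompute.

```bash
sed -i 's/T\[:3,3\]=o\["tool_pos"\];return T/T[:3,3]=o["tool_pos"];T[2,3]+=DZ;return T/; 4i DZ=.021' h.py; python3 - <<'E'
import h
from h import *
im,p,_=cam("wrist")
for dz in(.018,.021,.024):
    h.DZ=dz;T=pose(ctrl.get_obs())@p["mount"];print(dz);dish(im,p,T,(.415,-.166),.0365)
h.DZ=.021;T=pose(ctrl.get_obs())@p["mount"]
# held board: label centre in tool frame, block top unknown height -> at tip height+17mm
print(ctrl.get_obs()["tool_pos"])
E
```

```text
0.018
dish mm [ 410.9 -168.4   37. ]
shift mm [91.6  6.7 -0. ]
0.021
dish mm [ 410.8 -168.5   37.4]
shift mm [91.7  6.7 -0. ]
0.024
dish mm [ 410.8 -168.6   37.7]
shift mm [91.7  6.8 -0. ]
[ 0.39925338 -0.07729331  0.12003355]
```

>>> apply_moves --deltas '[{"fingers": 10,"delta_pos": [40,3,0],"angular": [0,0,0]},{"fingers": 10,"delta_pos": [75,7,20],"angular": [0,0,0]},{"fingers": 10,"delta_pos": [92,7,50],"angular": [0,0,0]},{"fingers": 10,"delta_pos": [92,7,80],"angular": [0,0,0]},{"fingers": 10,"delta_pos": [92,7,100],"angular": [0,0,0]},{"fingers": 10,"delta_pos": [92,7,110],"angular": [0,0,0]},{"fingers": 10,"delta_pos": [92,7,116],"angular": [0,0,0]},{"fingers": 10,"delta_pos": [92,7,119],"angular": [0,0,0]},{"fingers": 10,"delta_pos": [92,7,120.5],"angular": [0,0,0]},{"fingers": 10,"delta_pos": [92,7,120.5],"angular": [0,0,0]}]'

```text
clock: 10.05
tool_pos: [0.4113, -0.1686, 0.0]
orientation: [-179.9, -0.0, -78.5]
force: [-0.1, 0.5, -0.1]
opening: 0.022
gripper_force: 30.0
```

```bash
python3 - <<'E'
from h import *
im,p,T=cam("wrist");s=ctrl.snapshot("side")
cv2.imwrite("pics/w8.png",np.hstack([cv2.resize(im[130:310,140:380],(400,300)),cv2.resize(s[145:205,280:360],(400,300))])[:,:,::-1])
E
```

```text
(no output)
```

View pics/w8.png

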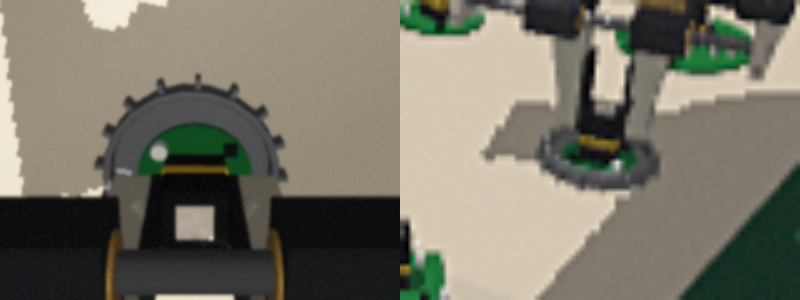

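The S board sits inside housing_s with even margins. Release it, lift, and head for board M.

>>> apply_moves --deltas '[{"fingers": 46,"delta_pos": [0,0,0],"angular": [0,0,0]},{"fingers": 46,"delta_pos": [0,0,0],"angular": [0,0,0]},{"fingers": 46,"delta_pos": [0,0,0],"angular": [0,0,0]},{"fingers": 46,"delta_pos": [0,0,0],"angular": [0,0,0]},{"fingers": 46,"delta_pos": [0,0,-30],"angular": [0,0,0]},{"fingers": 46,"delta_pos": [0,0,-75],"angular": [0,0,0]},{"fingers": 46,"delta_pos": [30,-28,-110],"angular": [0,0,0]},{"fingers": 46,"delta_pos": [60,-56,-140],"angular": [0,0,0]},{"fingers": 46,"delta_pos": [90,-84,-150],"angular": [0,0,0]},{"fingers": 46,"delta_pos": [120,-112,-150],"angular": [0,0,0]}]'

```text
clock: 11.15
tool_pos: [0.5473, -0.2657, 0.1526]
orientation: [-179.7, -0.1, -78.5]
force: [0.9, 0.3, 0.2]
opening: 0.046
gripper_force: 0.0
```

>>> apply_moves --deltas '[{"fingers": 46,"delta_pos": [30,-28,0],"angular": [0,0,0]},{"fingers": 46,"delta_pos": [44,-41,0],"angular": [0,0,0]},{"fingers": 46,"delta_pos": [44,-41,0],"angular": [0,0,0]},{"fingers": 46,"delta_pos": [44,-41,0],"angular": [0,0,0]}]'

```text
clock: 11.55
tool_pos: [0.5928, -0.299, 0.1484]
orientation: [179.9, 0.1, -78.5]
force: [-0.4, 0.4, -0.6]
opening: 0.0459
gripper_force: 0.0
```

```bash
python3 - <<'E'
from h import *
im,p,T=cam("wrist");o=ctrl.get_obs();print(o["clock"],o["tool_pos"],o["orientation"])
board(im,p,T,(.594,-.298),.0305)
cv2.imwrite("pics/w9.png",im[:,:,::-1])
E
```

```text
11.6 [ 0.59256476 -0.29867582  0.14891797] [ 1.79939472e+02  3.89047557e-02 -7.85132219e+01]
disk mm [ 593.3 -294.8   30.8] top mm [ 593.4 -293.8   34. ] side 0.0139 0.0135 toolyaw 26.2
shift mm [-4.1 -1.7  0. ]
```

View pics/w9.png

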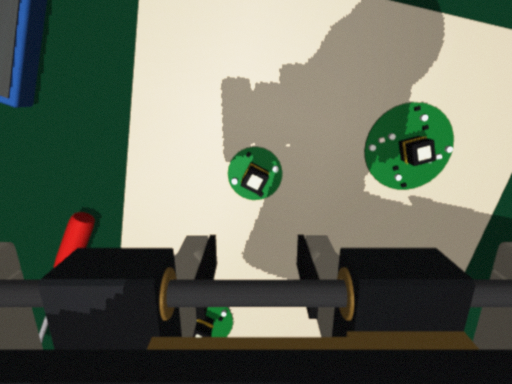

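The M board is at (255,174) with measured radius 30.8 (expected 30.5), so the height correction holds. XL board at (409,146). Pick M.

>>> apply_moves --deltas '[{"fingers": 46,"delta_pos": [-4,-2,20],"angular": [0,0,8]},{"fingers": 46,"delta_pos": [-4,-2,50],"angular": [0,0,16]},{"fingers": 46,"delta_pos": [-4,-2,80],"angular": [0,0,24]},{"fingers": 46,"delta_pos": [-4,-2,105],"angular": [0,0,26]},{"fingers": 46,"delta_pos": [-4,-2,125],"angular": [0,0,26]},{"fingers": 46,"delta_pos": [-4,-2,140],"angular": [0,0,26]},{"fingers": 46,"delta_pos": [-4,-2,150],"angular": [0,0,26]},{"fingers": 46,"delta_pos": [-4,-2,155],"angular": [0,0,26]},{"fingers": 46,"delta_pos": [-4,-2,155],"angular": [0,0,26]}]'

```text
clock: 12.5
tool_pos: [0.5944, -0.2945, -0.0056]
orientation: [180.0, -0.0, -104.5]
force: [-0.0, 0.1, 0.9]
opening: 0.0462
gripper_force: 0.0
```

>>> apply_moves --deltas '[{"fingers": 10,"delta_pos": [0,0,0],"angular": [0,0,0]},{"fingers": 10,"delta_pos": [0,0,0],"angular": [0,0,0]},{"fingers": 10,"delta_pos": [0,0,0],"angular": [0,0,0]},{"fingers": 10,"delta_pos": [0,0,0],"angular": [0,0,0]},{"fingers": 10,"delta_pos": [0,0,0],"angular": [0,0,0]},{"fingers": 10,"delta_pos": [0,0,0],"angular": [0,0,0]}]'

```text
clock: 13.1
tool_pos: [0.5949, -0.2948, -0.0049]
orientation: [-179.9, -0.0, -104.5]
force: [0.0, 1.2, 3.9]
opening: 0.0216
gripper_force: 30.0
```

>>> apply_moves --deltas '[{"fingers": 10,"delta_pos": [0,0,-20],"angular": [0,0,0]},{"fingers": 10,"delta_pos": [0,0,-60],"angular": [0,0,-3]},{"fingers": 10,"delta_pos": [0,0,-105],"angular": [0,0,-7]},{"fingers": 10,"delta_pos": [-44,8,-125],"angular": [0,0,-11]},{"fingers": 10,"delta_pos": [-90,16,-125],"angular": [0,0,-14.5]},{"fingers": 10,"delta_pos": [-137,24,-125],"angular": [0,0,-14.5]},{"fingers": 10,"delta_pos": [-184,32,-125],"angular": [0,0,-14.5]},{"fingers": 10,"delta_pos": [-231,40,-125],"angular": [0,0,-14.5]},{"fingers": 10,"delta_pos": [-278,48,-125],"angular": [0,0,-14.5]},{"fingers": 10,"delta_pos": [-325,56,-125],"angular": [0,0,-14.5]}]'

```text
clock: 14.1
tool_pos: [0.6212, 0.0359, 0.1193]
orientation: [180.0, 0.0, -90.0]
force: [0.6, -0.3, 0.0]
opening: 0.0215
gripper_force: 30.0
```

>>> apply_moves --deltas '[{"fingers": 10,"delta_pos": [-47,0,0],"angular": [0,0,0]},{"fingers": 10,"delta_pos": [-94,0,0],"angular": [0,0,0]},{"fingers": 10,"delta_pos": [-140,0,0],"angular": [0,0,0]},{"fingers": 10,"delta_pos": [-165,0,0],"angular": [0,0,0]},{"fingers": 10,"delta_pos": [-170,0,0],"angular": [0,0,0]},{"fingers": 10,"delta_pos": [-170,0,0],"angular": [0,0,0]}]'

```text
clock: 14.7
tool_pos: [0.6212, 0.2047, 0.1189]
orientation: [180.0, -0.0, -89.9]
force: [0.6, 0.4, -1.2]
opening: 0.0216
gripper_force: 30.0
```

```bash
python3 - <<'E'
from h import *
im,p,T=cam("wrist");o=ctrl.get_obs();print(o["clock"],o["tool_pos"],o["orientation"],o["opening"])
dish(im,p,T,(.629,.11),.045)
cv2.imwrite("pics/w10.png",im[:,:,::-1])
E
```

```text
14.75 [0.6212244  0.20372345 0.11898965] [ 1.79947980e+02 -2.99757951e-02 -8.99736418e+01] 0.021879624423194046
dish mm [628.  114.3  48.9]
shift mm [89.5 -6.7  0. ]
```

```bash
python3 - <<'E'
from h import *
im=cv2.imread("pics/w10.png")[:,:,::-1].copy();p=ctrl.camera_params("wrist");T=pose(ctrl.get_obs())@p["mount"]
H,S,V=cv2.split(cv2.cvtColor(im,cv2.COLOR_RGB2HSV))
m=((S<45)&(V>40)&(V<175)).astype(np.uint8);m=cv2.morphologyEx(m,cv2.MORPH_OPEN,np.ones((5,5)))
for k in cv2.findContours(m,0,1)[0]:
    if cv2.contourArea(k)>1500:
        v=circ(ray(k[:,0],p,T,.012));print(cv2.boundingRect(k),(v*1000).round(1))
o=im.copy();o[m>0]=o[m>0]//2+np.array([127,0,127],np.uint8)
cv2.imwrite("pics/w11.png",np.hstack([im,o])[:260,:,::-1]);a=cv2.imread("pics/w11.png");cv2.imwrite("pics/w11.png",cv2.resize(a,(800,204)))
E
```

```text
(425, 284, 87, 28) [364.4 351.5  36.5]
(210, 283, 94, 27) [620.4 350.1  38.1]
(0, 283, 106, 30) [869.6 349.2  41.4]
(401, 86, 111, 127) [409.  176.8  63.1]
(199, 33, 102, 107) [627.  113.9  44.6]
```

View pics/w11.png

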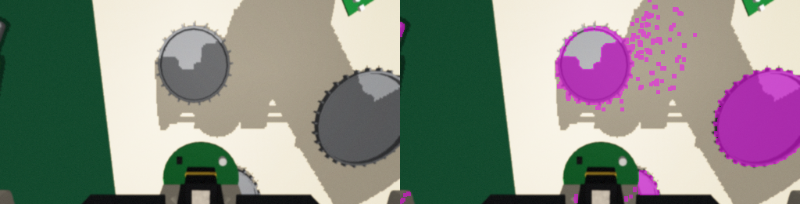

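housing_m fits at (627,114) with r 44.6 (expected 45). Held board M is seen at (200,165) in the left panel. Lower it in.

>>> apply_moves --deltas '[{"fingers": 10,"delta_pos": [40,-3,0],"angular": [0,0,0]},{"fingers": 10,"delta_pos": [75,-6,20],"angular": [0,0,0]},{"fingers": 10,"delta_pos": [90,-6,50],"angular": [0,0,0]},{"fingers": 10,"delta_pos": [90,-6,80],"angular": [0,0,0]},{"fingers": 10,"delta_pos": [90,-6,100],"angular": [0,0,0]},{"fingers": 10,"delta_pos": [90,-6,110],"angular": [0,0,0]},{"fingers": 10,"delta_pos": [90,-6,116],"angular": [0,0,0]},{"fingers": 10,"delta_pos": [90,-6,119],"angular": [0,0,0]},{"fingers": 10,"delta_pos": [90,-6,120.5],"angular": [0,0,0]},{"fingers": 10,"delta_pos": [90,-6,120.5],"angular": [0,0,0]}]'

```text
clock: 15.75
tool_pos: [0.6281, 0.1143, -0.0003]
orientation: [-179.9, 0.0, -90.0]
force: [-0.2, 0.5, -0.5]
opening: 0.0218
gripper_force: 30.0
```

```bash
cat >> h.py <<'E'
def dish(im,p,T,xy,r,label=""):
    """dish outline fit; largest grey contour within reach of xy"""
    H,S,V=cv2.split(cv2.cvtColor(im,cv2.COLOR_RGB2HSV))
    m=((S<45)&(V>40)&(V<175)).astype(np.uint8);m=cv2.morphologyEx(m,cv2.MORPH_OPEN,np.ones((5,5)))
    for k in cv2.findContours(m,0,1)[0]:
        if cv2.contourArea(k)<800: continue
        v=circ(ray(k[:,0],p,T,.012))
        if np.hypot(v[0]-xy[0],v[1]-xy[1])<.04:
            D=pose(ctrl.get_obs());b=D[:3,:3].T@(np.r_[v[:2],D[2,3]]-D[:3,3])
            print(label,"dish",(v*1000).round(1),"rect",cv2.boundingRect(k),"shift",(b*1000).round(1))
E
python3 - <<'E'
from h import *
# from scene+side: is the green disk inside the dish?
for n in("scene","side"):
    im,p,T=cam(n)
    H,S,V=cv2.split(cv2.cvtColor(im,cv2.COLOR_RGB2HSV))
    c=proj([.629,.113,.007],p,T)[0].astype(int);g=((H>40)&(H<85)&(S>110)&(V>30)).astype(np.uint8)
    w=np.zeros_like(g);w[c[1]-25:c[1]+25,c[0]-30:c[0]+30]=1
    ys,xs=np.nonzero(g&w);print(n,len(xs),"green",ray([[xs.min(),ys.mean()],[xs.max(),ys.mean()],[xs.mean(),ys.max()],[xs.mean(),ys.min()]],p,T,.009)[:,:2].round(3).tolist())
E
```

```text
scene 143 green [[0.638, 0.082], [0.64, 0.139], [0.657, 0.104], [0.611, 0.11]]
side 307 green [[0.743, 0.115], [0.645, 0.045], [0.644, 0.153], [0.764, 0.027]]
```

Board M is centred in housing_m: green y spans 82–139 mm against a dish centre of 111, and mean x is 634 in the same view. Release and go to board L.

>>> apply_moves --deltas '[{"fingers": 46,"delta_pos": [0,0,0],"angular": [0,0,0]},{"fingers": 46,"delta_pos": [0,0,0],"angular": [0,0,0]},{"fingers": 46,"delta_pos": [0,0,0],"angular": [0,0,0]},{"fingers": 46,"delta_pos": [0,0,0],"angular": [0,0,0]},{"fingers": 46,"delta_pos": [0,0,-30],"angular": [0,0,0]},{"fingers": 46,"delta_pos": [0,0,-75],"angular": [0,0,0]},{"fingers": 46,"delta_pos": [40,1,-105],"angular": [0,0,0]},{"fingers": 46,"delta_pos": [80,2,-130],"angular": [0,0,0]},{"fingers": 46,"delta_pos": [120,3,-150],"angular": [0,0,0]},{"fingers": 46,"delta_pos": [160,4,-150],"angular": [0,0,0]}]'

```text
clock: 16.85
tool_pos: [0.6254, -0.0472, 0.1528]
orientation: [-179.7, 0.0, -89.9]
force: [-0.0, 0.2, 0.9]
opening: 0.0463
gripper_force: 0.0
```

>>> apply_moves --deltas '[{"fingers": 46,"delta_pos": [40,2,0],"angular": [0,0,0]},{"fingers": 46,"delta_pos": [46,2,0],"angular": [0,0,0]},{"fingers": 46,"delta_pos": [46,2,0],"angular": [0,0,0]},{"fingers": 46,"delta_pos": [46,2,0],"angular": [0,0,0]}]'

```text
clock: 17.25
tool_pos: [0.6217, -0.0916, 0.1489]
orientation: [180.0, 0.0, -90.0]
force: [-0.6, -0.7, 0.4]
opening: 0.0457
gripper_force: 0.0
```

```bash
python3 - <<'E'
from h import *
im,p,T=cam("wrist");o=ctrl.get_obs();print(o["clock"],o["tool_pos"],o["orientation"])
board(im,p,T,(.621,-.092),.039)
cv2.imwrite("pics/w12.png",im[:,:,::-1])
E
```

```text
17.3 [ 0.62173687 -0.09114212  0.14885413] [ 1.79993829e+02  5.40082144e-03 -8.99607818e+01]
disk mm [621.4 -87.4  39.8] top mm [621.5 -86.3  34. ] side 0.0141 0.0136 toolyaw 18.3
shift mm [-4.3  0.3  0. ]
```

>>> apply_moves --deltas '[{"fingers": 46,"delta_pos": [-4,0,20],"angular": [0,0,6]},{"fingers": 46,"delta_pos": [-4,0,50],"angular": [0,0,12]},{"fingers": 46,"delta_pos": [-4,0,80],"angular": [0,0,18]},{"fingers": 46,"delta_pos": [-4,0,105],"angular": [0,0,18]},{"fingers": 46,"delta_pos": [-4,0,125],"angular": [0,0,18]},{"fingers": 46,"delta_pos": [-4,0,140],"angular": [0,0,18]},{"fingers": 46,"delta_pos": [-4,0,150],"angular": [0,0,18]},{"fingers": 46,"delta_pos": [-4,0,154],"angular": [0,0,18]},{"fingers": 46,"delta_pos": [-4,0,154],"angular": [0,0,18]}]'

```text
clock: 18.2
tool_pos: [0.6217, -0.0874, -0.0053]
orientation: [180.0, -0.0, -108.0]
force: [-0.1, -0.0, -0.3]
opening: 0.0459
gripper_force: 0.0
```

>>> apply_moves --deltas '[{"fingers": 10,"delta_pos": [0,0,0],"angular": [0,0,0]},{"fingers": 10,"delta_pos": [0,0,0],"angular": [0,0,0]},{"fingers": 10,"delta_pos": [0,0,0],"angular": [0,0,0]},{"fingers": 10,"delta_pos": [0,0,0],"angular": [0,0,0]},{"fingers": 10,"delta_pos": [0,0,0],"angular": [0,0,0]},{"fingers": 10,"delta_pos": [0,0,0],"angular": [0,0,0]}]'

```text
clock: 18.8
tool_pos: [0.6221, -0.088, -0.0044]
orientation: [-179.9, 0.0, -108.0]
force: [-0.7, 0.5, 5.2]
opening: 0.0212
gripper_force: 30.0
```

>>> apply_moves --deltas '[{"fingers": 10,"delta_pos": [0,0,-20],"angular": [0,0,0]},{"fingers": 10,"delta_pos": [0,0,-60],"angular": [0,0,-4]},{"fingers": 10,"delta_pos": [0,0,-105],"angular": [0,0,-8]},{"fingers": 10,"delta_pos": [-40,16,-125],"angular": [0,0,-13]},{"fingers": 10,"delta_pos": [-84,34,-125],"angular": [0,0,-18]},{"fingers": 10,"delta_pos": [-128,51,-125],"angular": [0,0,-18]},{"fingers": 10,"delta_pos": [-172,69,-125],"angular": [0,0,-18]},{"fingers": 10,"delta_pos": [-216,87,-125],"angular": [0,0,-18]},{"fingers": 10,"delta_pos": [-260,104,-125],"angular": [0,0,-18]},{"fingers": 10,"delta_pos": [-304,122,-125],"angular": [0,0,-18]}]'

```text
clock: 19.8
tool_pos: [0.5988, 0.2405, 0.1197]
orientation: [180.0, -0.0, -90.0]
force: [0.4, -1.0, -0.3]
opening: 0.0217
gripper_force: 30.0
```

>>> apply_moves --deltas '[{"fingers": 10,"delta_pos": [-45,10,0],"angular": [0,0,0]},{"fingers": 10,"delta_pos": [-90,10,0],"angular": [0,0,0]},{"fingers": 10,"delta_pos": [-130,10,0],"angular": [0,0,0]},{"fingers": 10,"delta_pos": [-146,10,0],"angular": [0,0,0]},{"fingers": 10,"delta_pos": [-146,10,0],"angular": [0,0,0]},{"fingers": 10,"delta_pos": [-146,10,0],"angular": [0,0,0]}]'

```text
clock: 20.4
tool_pos: [0.5891, 0.3842, 0.1192]
orientation: [179.9, -0.1, -90.0]
force: [0.0, -0.2, -1.6]
opening: 0.0218
gripper_force: 30.0
```

```bash
python3 - <<'E'
from h import *
im,p,T=cam("wrist");o=ctrl.get_obs();print(o["clock"],o["tool_pos"],o["orientation"],o["opening"])
dish(im,p,T,(.59,.285),.0535);dish(im,p,T,(.415,.177),.062);dish(im,p,T,(.628,.114),.045)
cv2.imwrite("pics/w13.png",im[:,:,::-1])
E
```

```text
20.45 [0.58931142 0.38375418 0.11950447] [ 1.79949191e+02 -4.42883176e-02 -9.00293256e+01] 0.02169032127859533
 dish [585.3 281.3  57.7] rect (197, 9, 138, 129) shift [1.024e+02 3.900e+00 1.000e-01]
```

Radius 57.7 is too large because of shadow noise. I'll refit with a cleaner mask.

```bash
python3 - <<'E'
from h import *
im=cv2.imread("pics/w13.png")[:,:,::-1].copy();p=ctrl.camera_params("wrist");T=pose(ctrl.get_obs())@p["mount"]
b=cv2.GaussianBlur(im,(5,5),0);H,S,V=cv2.split(cv2.cvtColor(b,cv2.COLOR_RGB2HSV))
for s in(25,32,40):
  m=((S<s)&(V>40)&(V<175)).astype(np.uint8);m=cv2.morphologyEx(cv2.morphologyEx(m,3,np.ones((7,7))),2,np.ones((9,9)))
  for k in cv2.findContours(m[:200],0,1)[0]:
    if cv2.contourArea(k)>2000:
        P=ray(k[:,0],p,T,.012);v=circ(P);e=np.hypot(P[:,0]-v[0],P[:,1]-v[1])-v[2];print(s,cv2.boundingRect(k),(v*1000).round(1),(e.std()*1000).round(1))
E
```

```text
25 (198, 15, 112, 119) [591.  283.8  52.8] 0.7
32 (198, 15, 112, 120) [590.8 284.2  53.2] 0.9
40 (198, 15, 113, 121) [590.4 284.7  53.9] 1.1
```

Clean fit: (591,284), r 53 (expected 53.5). Lower it in.

>>> apply_moves --deltas '[{"fingers": 10,"delta_pos": [45,-1,0],"angular": [0,0,0]},{"fingers": 10,"delta_pos": [85,-2,20],"angular": [0,0,0]},{"fingers": 10,"delta_pos": [100,-2,50],"angular": [0,0,0]},{"fingers": 10,"delta_pos": [100,-2,80],"angular": [0,0,0]},{"fingers": 10,"delta_pos": [100,-2,100],"angular": [0,0,0]},{"fingers": 10,"delta_pos": [100,-2,110],"angular": [0,0,0]},{"fingers": 10,"delta_pos": [100,-2,116],"angular": [0,0,0]},{"fingers": 10,"delta_pos": [100,-2,119],"angular": [0,0,0]},{"fingers": 10,"delta_pos": [100,-2,120.5],"angular": [0,0,0]},{"fingers": 10,"delta_pos": [100,-2,120.5],"angular": [0,0,0]}]'

```text
clock: 21.45
tool_pos: [0.5919, 0.2852, 0.0002]
orientation: [-180.0, 0.0, -90.0]
force: [-0.5, -1.2, 0.3]
opening: 0.0215
gripper_force: 30.0
```

```bash
python3 - <<'E'
from h import *
im,p,T=cam("scene")
H,S,V=cv2.split(cv2.cvtColor(im,cv2.COLOR_RGB2HSV))
c=proj([.593,.285,.007],p,T)[0].astype(int);g=((H>40)&(H<85)&(S>110)&(V>30)).astype(np.uint8)
w=np.zeros_like(g);w[c[1]-20:c[1]+20,c[0]-30:c[0]+30]=1
k=max(cv2.findContours(g&w,0,1)[0],key=cv2.contourArea);x,y,a,b=cv2.boundingRect(k)
print(ray([[x,y+b/2],[x+a,y+b/2],[x+a/2,y+b],[x+a/2,y]],p,T,.009)[:,:2].round(3).tolist())
E
```

```text
[[0.597, 0.242], [0.599, 0.322], [0.637, 0.271], [0.556, 0.293]]
```

>>> apply_moves --deltas '[{"fingers": 46,"delta_pos": [0,0,0],"angular": [0,0,0]},{"fingers": 46,"delta_pos": [0,0,0],"angular": [0,0,0]},{"fingers": 46,"delta_pos": [0,0,0],"angular": [0,0,0]},{"fingers": 46,"delta_pos": [0,0,0],"angular": [0,0,0]},{"fingers": 46,"delta_pos": [0,0,-30],"angular": [0,0,0]},{"fingers": 46,"delta_pos": [0,0,-75],"angular": [0,0,0]},{"fingers": 46,"delta_pos": [40,10,-105],"angular": [0,0,0]},{"fingers": 46,"delta_pos": [80,20,-130],"angular": [0,0,0]},{"fingers": 46,"delta_pos": [122,30,-150],"angular": [0,0,0]},{"fingers": 46,"delta_pos": [167,40,-150],"angular": [0,0,0]}]'

```text
clock: 22.5
tool_pos: [0.5528, 0.1174, 0.1529]
orientation: [-179.7, 0.1, -89.9]
force: [1.3, 0.6, -1.1]
opening: 0.0459
gripper_force: 0.0
```

>>> apply_moves --deltas '[{"fingers": 46,"delta_pos": [46,11,0],"angular": [0,0,0]},{"fingers": 46,"delta_pos": [92,22,0],"angular": [0,0,0]},{"fingers": 46,"delta_pos": [138,33,0],"angular": [0,0,0]},{"fingers": 46,"delta_pos": [184,44,0],"angular": [0,0,0]},{"fingers": 46,"delta_pos": [230,55,0],"angular": [0,0,0]},{"fingers": 46,"delta_pos": [276,66,0],"angular": [0,0,0]},{"fingers": 46,"delta_pos": [322,77,0],"angular": [0,0,0]},{"fingers": 46,"delta_pos": [368,88,0],"angular": [0,0,0]},{"fingers": 46,"delta_pos": [414,99,0],"angular": [0,0,0]},{"fingers": 46,"delta_pos": [460,113,0],"angular": [0,0,0]}]'

```text
clock: 23.5
tool_pos: [0.4381, -0.3441, 0.1498]
orientation: [-180.0, -0.0, -90.0]
force: [1.1, -0.2, -0.4]
opening: 0.0463
gripper_force: 0.0
```

>>> apply_moves --deltas '[{"fingers": 46,"delta_pos": [17,0,0],"angular": [0,0,0]},{"fingers": 46,"delta_pos": [17,0,0],"angular": [0,0,0]},{"fingers": 46,"delta_pos": [17,0,0],"angular": [0,0,0]}]'

```text
clock: 23.8
tool_pos: [0.4382, -0.3593, 0.1492]
orientation: [180.0, 0.0, -90.1]
force: [-0.0, -0.3, 0.1]
opening: 0.0457
gripper_force: 0.0
```

```bash
python3 - <<'E'
from h import *
im,p,T=cam("wrist");o=ctrl.get_obs();print(o["clock"],o["tool_pos"],o["orientation"])
board(im,p,T,(.434,-.357),.0475)
E
```

```text
23.85 [ 0.43842598 -0.35873922  0.14933505] [ 1.79988066e+02  1.50698133e-02 -9.00119300e+01]
disk mm [ 437.3 -356.3   48.7] top mm [ 437.6 -355.8   34. ] side 0.0121 0.0119 toolyaw -27.1
shift mm [-2.7  1.   0. ]
```

>>> apply_moves --deltas '[{"fingers": 46,"delta_pos": [-3,1,20],"angular": [0,0,-8]},{"fingers": 46,"delta_pos": [-3,1,50],"angular": [0,0,-16]},{"fingers": 46,"delta_pos": [-3,1,80],"angular": [0,0,-24]},{"fingers": 46,"delta_pos": [-3,1,105],"angular": [0,0,-26]},{"fingers": 46,"delta_pos": [-3,1,125],"angular": [0,0,-26]},{"fingers": 46,"delta_pos": [-3,1,140],"angular": [0,0,-26]},{"fingers": 46,"delta_pos": [-3,1,150],"angular": [0,0,-26]},{"fingers": 46,"delta_pos": [-3,1,154.5],"angular": [0,0,-26]},{"fingers": 46,"delta_pos": [-3,1,154.5],"angular": [0,0,-26]}]'

```text
clock: 24.75
tool_pos: [0.4378, -0.3557, -0.0051]
orientation: [180.0, 0.0, -63.9]
force: [-0.6, 0.8, 0.4]
opening: 0.0459
gripper_force: 0.0
```

>>> apply_moves --deltas '[{"fingers": 10,"delta_pos": [0,0,0],"angular": [0,0,0]},{"fingers": 10,"delta_pos": [0,0,0],"angular": [0,0,0]},{"fingers": 10,"delta_pos": [0,0,0],"angular": [0,0,0]},{"fingers": 10,"delta_pos": [0,0,0],"angular": [0,0,0]},{"fingers": 10,"delta_pos": [0,0,0],"angular": [0,0,0]},{"fingers": 10,"delta_pos": [0,0,0],"angular": [0,0,0]}]'

```text
clock: 25.35
tool_pos: [0.4376, -0.3564, -0.0045]
orientation: [-180.0, -0.0, -64.0]
force: [-0.8, 0.3, 5.8]
opening: 0.0216
gripper_force: 30.0
```

>>> apply_moves --deltas '[{"fingers": 10,"delta_pos": [0,0,-20],"angular": [0,0,0]},{"fingers": 10,"delta_pos": [0,0,-60],"angular": [0,0,5]},{"fingers": 10,"delta_pos": [0,0,-105],"angular": [0,0,10]},{"fingers": 10,"delta_pos": [-40,-18,-125],"angular": [0,0,15]},{"fingers": 10,"delta_pos": [-82,-37,-125],"angular": [0,0,20]},{"fingers": 10,"delta_pos": [-124,-56,-125],"angular": [0,0,26]},{"fingers": 10,"delta_pos": [-166,-75,-125],"angular": [0,0,26]},{"fingers": 10,"delta_pos": [-208,-94,-125],"angular": [0,0,26]},{"fingers": 10,"delta_pos": [-250,-113,-125],"angular": [0,0,26]},{"fingers": 10,"delta_pos": [-292,-131,-125],"angular": [0,0,26]}]'

```text
clock: 26.35
tool_pos: [0.4269, -0.0345, 0.1201]
orientation: [-180.0, 0.0, -90.0]
force: [1.5, 0.7, -0.3]
opening: 0.0217
gripper_force: 30.0
```

>>> apply_moves --deltas '[{"fingers": 10,"delta_pos": [-46,2,0],"angular": [0,0,0]},{"fingers": 10,"delta_pos": [-92,4,0],"angular": [0,0,0]},{"fingers": 10,"delta_pos": [-138,6,0],"angular": [0,0,0]},{"fingers": 10,"delta_pos": [-184,8,0],"angular": [0,0,0]},{"fingers": 10,"delta_pos": [-230,10,0],"angular": [0,0,0]},{"fingers": 10,"delta_pos": [-276,10,0],"angular": [0,0,0]},{"fingers": 10,"delta_pos": [-310,10,0],"angular": [0,0,0]},{"fingers": 10,"delta_pos": [-320,10,0],"angular": [0,0,0]},{"fingers": 10,"delta_pos": [-320,10,0],"angular": [0,0,0]},{"fingers": 10,"delta_pos": [-320,10,0],"angular": [0,0,0]}]'

```text
clock: 27.35
tool_pos: [0.4168, 0.2828, 0.1195]
orientation: [179.9, -0.0, -90.0]
force: [1.1, -0.3, -1.1]
opening: 0.0215
gripper_force: 30.0
```

```bash
python3 - <<'E'
from h import *
im,p,T=cam("wrist");o=ctrl.get_obs();print(o["clock"],o["tool_pos"],o["orientation"],o["opening"])
b=cv2.GaussianBlur(im,(5,5),0);H,S,V=cv2.split(cv2.cvtColor(b,cv2.COLOR_RGB2HSV))
for s in(25,32,40):
  m=((S<s)&(V>40)&(V<175)).astype(np.uint8);m=cv2.morphologyEx(cv2.morphologyEx(m,3,np.ones((7,7))),2,np.ones((9,9)))
  for k in cv2.findContours(m[:200],0,1)[0]:
    if cv2.contourArea(k)>2000:
        P=ray(k[:,0],p,T,.012);v=circ(P);e=np.hypot(P[:,0]-v[0],P[:,1]-v[1])-v[2];print(s,cv2.boundingRect(k),(v*1000).round(1),(e.std()*1000).round(1))
E
```

```text
27.4 [0.41698497 0.28254145 0.11970621] [ 1.79962523e+02 -3.22462761e-02 -9.00396165e+01] 0.02158916305445876
25 (193, 9, 128, 124) [410.1 181.2  53.4] 16.1
32 (193, 9, 129, 124) [410.  181.3  53.6] 16.1
40 (193, 9, 130, 126) [409.2 182.2  54.5] 16.1
```

The fit is spoiled, probably by occlusion or a lit patch. I'll fit only the upper outline, holding the radius at 62 mm.

```bash
python3 - <<'E'
from h import *
im,p,T=cam("wrist");o=ctrl.get_obs()
b=cv2.GaussianBlur(im,(5,5),0);H,S,V=cv2.split(cv2.cvtColor(b,cv2.COLOR_RGB2HSV))
m=((S<30)&(V>40)&(V<175)).astype(np.uint8);m=cv2.morphologyEx(m,2,np.ones((7,7)))
k=max(cv2.findContours(m[:200],0,1)[0],key=cv2.contourArea);h=cv2.convexHull(k)[:,0]
for lim in(70,100,140):
  P=ray(h[h[:,1]<lim],p,T,.012)
  r=least_squares(lambda v:np.hypot(P[:,0]-v[0],P[:,1]-v[1])-.062,[.415,.175],loss='soft_l1',f_scale=.001)
  v=circ(P);print(lim,len(P),(r.x*1000).round(1),(np.abs(r.fun).mean()*1000).round(2),"free",(v*1000).round(1))
print(h.tolist())
cv2.imwrite("pics/w14.png",im[:,:,::-1])
E
```

```text
70 7 [416.3 172.8] 1.19 free [416.2 171.3  61.2]
100 11 [416.6 172.7] 0.97 free [416.5 172.7  61.9]
140 22 [416.8 173.8] 0.95 free [416.9 173.4  62.3]
[[304, 11], [313, 23], [319, 38], [321, 52], [321, 63], [320, 75], [318, 87], [312, 100], [304, 112], [294, 122], [282, 128], [270, 131], [264, 132], [241, 132], [228, 128], [216, 122], [206, 112], [198, 100], [193, 86], [191, 73], [191, 58], [296, 11]]
```

View pics/w14.png

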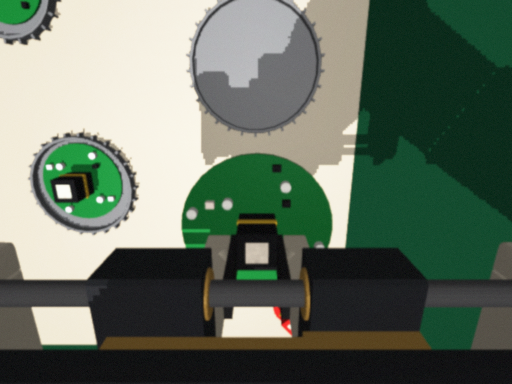

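housing_xl is at (256,63): fit (417,173.5), r 62.3 (expected 62). Board L lies centred in its housing at (83,182). Lower XL.

>>> apply_moves --deltas '[{"fingers": 10,"delta_pos": [45,0,0],"angular": [0,0,0]},{"fingers": 10,"delta_pos": [90,0,20],"angular": [0,0,0]},{"fingers": 10,"delta_pos": [109,0,50],"angular": [0,0,0]},{"fingers": 10,"delta_pos": [109,0,80],"angular": [0,0,0]},{"fingers": 10,"delta_pos": [109,0,100],"angular": [0,0,0]},{"fingers": 10,"delta_pos": [109,0,110],"angular": [0,0,0]},{"fingers": 10,"delta_pos": [109,0,116],"angular": [0,0,0]},{"fingers": 10,"delta_pos": [109,0,119],"angular": [0,0,0]},{"fingers": 10,"delta_pos": [109,0,120.5],"angular": [0,0,0]},{"fingers": 10,"delta_pos": [109,0,120.5],"angular": [0,0,0]}]'

```text
clock: 28.45
tool_pos: [0.4176, 0.1751, -0.0]
orientation: [-180.0, 0.0, -90.0]
force: [0.2, 0.5, -0.5]
opening: 0.0214
gripper_force: 30.0
```

```bash
python3 - <<'E'
from h import *
im,p,T=cam("scene")
H,S,V=cv2.split(cv2.cvtColor(im,cv2.COLOR_RGB2HSV))
c=proj([.42,.175,.007],p,T)[0].astype(int);g=((H>40)&(H<85)&(S>110)&(V>30)).astype(np.uint8)
w=np.zeros_like(g);w[c[1]-12:c[1]+15,c[0]-26:c[0]+26]=1
ys,xs=np.nonzero(g&w);x,y,a,b=xs.min(),ys.min(),np.ptp(xs),np.ptp(ys)
print(ray([[x,y+b/2],[x+a,y+b/2],[x+a/2,y+b],[x+a/2,y]],p,T,.009)[:,:2].round(3).tolist())
E
```

```text
[[0.42, 0.127], [0.423, 0.218], [0.464, 0.166], [0.376, 0.18]]
```

Centre (420,173) against the dish's (425,174) in the scene view, so it's inside with margin. Release and retreat high, clear of everything.

>>> apply_moves --deltas '[{"fingers": 46,"delta_pos": [0,0,0],"angular": [0,0,0]},{"fingers": 46,"delta_pos": [0,0,0],"angular": [0,0,0]},{"fingers": 46,"delta_pos": [0,0,0],"angular": [0,0,0]},{"fingers": 46,"delta_pos": [0,0,0],"angular": [0,0,0]},{"fingers": 46,"delta_pos": [0,0,-30],"angular": [0,0,0]},{"fingers": 46,"delta_pos": [0,0,-75],"angular": [0,0,0]},{"fingers": 46,"delta_pos": [0,0,-115],"angular": [0,0,0]},{"fingers": 46,"delta_pos": [0,-45,-155],"angular": [0,0,0]},{"fingers": 46,"delta_pos": [0,-90,-200],"angular": [0,0,0]},{"fingers": 46,"delta_pos": [0,-90,-200],"angular": [0,0,0]}]'

```text
clock: 29.5
tool_pos: [0.5107, 0.1753, 0.2031]
orientation: [-179.7, 0.1, -90.0]
force: [-0.4, 0.0, -0.5]
opening: 0.0458
gripper_force: 0.0
```

```bash
python3 - <<'E'
from h import *
# per housing: green disk (z~7 mm) vs dish outline (z 12 mm), seen from scene and wrist
for n in("scene","wrist"):
  im,p,T=cam(n);b=im
  H,S,V=cv2.split(cv2.cvtColor(b,cv2.COLOR_RGB2HSV))
  G=((H>40)&(H<85)&(S>110)&(V>30)).astype(np.uint8)
  for nm,x,y,r in(("s",.413,-.167,.022),("m",.629,.113,.0305),("l",.592,.284,.039),("xl",.418,.174,.0475)):
    w=np.zeros_like(G);h=p["fx"]*(r+.012)/np.linalg.norm(T[:3,3]-[x,y,0])
    c=proj([x,y,.007],p,T)[0]
    if not(0<c[0]<512 and 0<c[1]<300):continue
    cv2.circle(w,tuple(int(v) for v in c.round()),int(h),1,-1)
    g=cv2.morphologyEx(G&w,3,np.ones((7,7)))
    ks=cv2.findContours(g,0,1)[0]
    if ks:
      k=max(ks,key=cv2.contourArea);print(n,nm,(circ(ray(k[:,0],p,T,.007))*1000).round(1))
  if n=="scene":
    cv2.imwrite("pics/w15.png",cv2.resize(im[150:250,100:420],(800,250))[:,:,::-1])
E
```

```text
scene s [ 414.5 -164.2   16.9]
scene m [628.8 110.9  27.2]
scene l [591.5 283.1  35.9]
scene xl [417.4 172.2  45.1]
wrist m [633.1 110.2  31.1]
wrist l [595.3 289.4  38.6]
wrist xl [412.4 174.9  48.7]
```

```bash
python3 - <<'E'
from h import *
im,p,T=cam("wrist");H,S,V=cv2.split(cv2.cvtColor(im,cv2.COLOR_RGB2HSV))
mat=((H>10)&(H<35)&(S>20)).astype(np.uint8)   # beige mat incl. shadow
for nm,x,y,rb,rd in(("m",.629,.113,.0305,.045),("l",.592,.284,.039,.0535),("xl",.418,.174,.0475,.062)):
  out=[]
  for a in range(0,360,6):   # radial rays: last green, first mat
    d=np.array([np.cos(np.radians(a)),np.sin(np.radians(a))]);rr=np.arange(.018,.085,.0005)
    def samp(z):
        q=proj(np.c_[x+rr*d[0],y+rr*d[1],np.full(len(rr),z)],p,T).round().astype(int)
        ok=(q[:,0]>=0)&(q[:,0]<512)&(q[:,1]>=0)&(q[:,1]<235);return q[ok],ok.all()
    q,o1=samp(.007);g=(H[q[:,1],q[:,0]]>40)&(H[q[:,1],q[:,0]]<85)&(S[q[:,1],q[:,0]]>110)
    if o1 and g.any(): rg=rr[np.nonzero(g&(rr<rd))[0].max()];out.append([*(rg*d)])
  P=np.array(out)
  if len(P)>8: v=circ(P);print(nm,"disk off (mm)",((v)*1000).round(1),len(P))
  b=cv2.GaussianBlur(im,(5,5),0);h2,s2,v2=cv2.split(cv2.cvtColor(b,cv2.COLOR_RGB2HSV))
  m=((s2<40)&(v2>40)&(v2<200)).astype(np.uint8);c=proj([x,y,.012],p,T)[0]
  w=np.zeros_like(m);cv2.circle(w,tuple(int(t) for t in c.round()),int(p["fx"]*(rd+.012)/T[2,3]),1,-1);m&=w;m[235:]=0
  pts=cv2.findNonZero(cv2.morphologyEx(m,2,np.ones((3,3))))
  if pts is not None:
    hp=cv2.convexHull(pts)[:,0];R_=ray(hp,p,T,.012);f=circ(R_);print(nm,"dish",((f[:2]-[x,y])*1000).round(1),(f[2]*1000).round(1),cv2.boundingRect(pts))
E
```

```text
m disk off (mm) [ 4.2 -2.9 31.5] 60
m dish [ 3.6 -0.7] 47.0 (120, 72, 77, 78)
l disk off (mm) [ 3.1  6.  39.7] 27
l dish [2.4 6.3] 53.8 (161, 207, 73, 28)
xl disk off (mm) [-5.7  0.7 49.2] 60
xl dish [-4.5  4. ] 64.9 (281, 114, 101, 97)
```

Every board I could compare from the wrist camera (M, L and XL) is within 4 mm of its housing centre. The gripper is clear. Handing in.

```bash
python3 -c "
from plant import ctrl
print(ctrl.close_job())"
```

```text
the job is handed in; nothing more can be done
None
```

I lowered all four round boards into their own housings, left the square board alone, and handed the job in at about 30 s of the 96 s allowed; the hand-in gave no verdict.

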